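# Tip the salvaged nuts from a flip-lid box into the examination tray

## Robot

A 6-joint arm with a two-finger parallel gripper is mounted at the origin on the work surface. World frame = base frame: x ahead of the robot, y to its left, z up, the work surface at z = 0. Lengths are in m, angles in degrees, forces in N, time in s.
With the tool pointing down it reaches from about 0.25 to 0.725 m from the base axis. Payload 9.7 kg.
Tool frame: the origin (TCP) lies midway between the tips of the shut fingers; the grasp point (between the pads) lies 19 mm behind it; z points along the fingers, y is the line along which they close (so a half turn about z gives the same grasp; the last joint's range is limited). The gripper opens to 85 mm and grips with 20 to 120 N. Pads are 22 mm wide; open, the fingers measure 114 mm over their backs; the gripper's body (76 mm by 85 mm) begins 54 mm behind the grasp point. The pads swing forward as they close: fully open they stand 13 mm farther back than shut.
Start: joints at [-66.234, 4.979, 10.078, 95.1, 0, 90], TCP at [0.222, -0.503, 0.231] pointing down, gripper open.
Joint ranges: [-179.16, 179.16], [-48.56, 103.87], [-65.8, 70.77], [-126.05, 130.52], [-82.76, 87.17], [-180, 180]. Speed limits (degrees/s): [127.2, 127.2, 147.25, 180, 180, 180].

## Interface

Orientations are given as [roll, pitch, yaw] about the fixed x, y, z axes, in that order (R = Rz(yaw) Ry(pitch) Rx(roll)).
In Python, from workcell import * gives the robot as it stands.
- The arm moves only by the tool servo_tool, never from a script. Its argument "moves" is a list of rows, each a list of 4 numbers: the shift along the world's x, y, z in cm, then the turn about the world's z in rad. A call has 1 to 20 rows; each row is the pose to reach, as a shift and turn from the pose commanded when the call began; what a row does not reach only later rows make up. A row lasts 1/12 s, in which the tool goes at most 41.7 mm and 7.16 degrees, less where a joint would pass 70% of its speed; a pose out of reach is approached as far as the arm can. A call with a gripper value outside its range is refused whole. "claw" is the closure, from 0 (fully open) to 1 (shut), set as the call begins (left out, the last holds). The fingers move at their own pace and stop on an object; "force" is the grip in N (left out, the last holds). Time passes only in rows, so rows that repeat a pose let the fingers close. It gives the time, the measured TCP pose, the force, the opening and the grip force at its end, in the units of the state.
- get_obs(): the state, without advancing time (a new reading comes with each control period).
- camera(name): name is "side" or "top"; returns the picture (480x640x3 uint8, red, green, blue); there is no depth.
- get_calibration(name): a dict with "fx", "fy", "cx", "cy" (pixels), "rvec" (rotation vector, rad) and "tvec" (3), from world to camera coordinates, as OpenCV has them. Camera axes: x right, y down, z forward; pixel columns grow to the right and rows downward; lengths in m; the calibration is good to about 2 mm. A picture is of the moment at which its call begins. get_calibration takes no time and is no camera call.
- job_done(): hands the job in; it is judged then, once.
The state is a dict: "time": time; "q": joint angles; "qd": joint speeds; "joint_efforts": joint torques, N m; "ee_pos": TCP position; "tcp_rot": TCP orientation; "wrist_force": force on the tool from outside, world axes, zero at the start; "torque": the same for the moment, N m; "opening": finger opening in m; "grasp_force": force on a finger pad.
Only numpy, scipy, OpenCV 4.12 (cv2) and the standard library are available. Lean on these libraries where they do the work, as an engineer would, in place of code of your own. Each camera call takes 0.05 s, during which the arm holds its last target. There are 200 camera calls.

## Task

Empty the three brass nuts from the small grey flip-lid box into the white tray with the blue liner: first swing the blue lid right over and back until it has clicked past its detent, then pick up the box and tip it low over the tray so that the nuts slide out without a long drop. Then stand the empty box upright on the table again, clear of the tray, and leave the other things on the bench where they are.

Things in the scene. Friction and masses are not known exactly. Their poses are not given: they have to be found in the camera images.
- parts_box: Small grey steel box with a blue hinged lid, 130 mm long (x), 66 mm wide (y), 48 mm high without the lid, 0.45 to 0.6 kg, loose. Origin: centre of its underside, z up. The pouring lip is its front (x = -65 mm), which at first faces the robot within 0.3 rad; the lid's hinge is on the far rim. Flat upright side walls, 3 mm thick, run its whole length: grip it from above across its width.
- box_lip (a point): Middle of the pouring lip, the top front edge of the box: (-65, 0, 48) mm in the box frame. Inside the box a flat floor (3 mm thick) runs from x = 62 to -3 mm, then a ramp rises at 36 degrees to this lip, so the contents slide out when the lip is tipped down by about 70 to 80 degrees.
- lid_hinge (a point): Middle of the hinge axis (parallel to the box's y): (71, 0, 49.5) mm in the box frame. The lid is a steel plate 66 mm wide, 3 mm thick, 60 g, its free edge 138 mm from the axis. A sprung detent at the hinge acts between 2.6 and 3.25 rad of swing; pushing through it takes 1 to 2 N near the free edge. With the box off the table the open lid hangs 20 degrees below the rim.
- lid (a joint): Lid angle: 0 shut, growing as its front edge goes up and over to the far side. No latch. The hinge has a little friction; let go below 1.3 rad the lid falls shut, beyond 1.9 rad it sinks to the detent at 2.6, half open. Pushed on past 3.25 it lies fully back at about 3.35, knob on the table, and stays back when the box is tipped; short of that it then falls shut. Stop at 3.49.
- lid_knob (a point): Black knob on the lid's outer face, 14 x 14 mm, 26 mm tall; this point is on its axis, 15 mm above that face, 110 mm from the hinge axis (66 mm above the table and at box x = -39 mm when shut). It moves with the lid; the knob can turn between the finger pads when gripped across its y sides.
- nut1: Square brass nut, 24 x 24 x 12 mm, 45 g; at first inside the box. Origin: centre of one flat face.
- nut2: Square brass nut, 24 x 24 x 12 mm, 45 g; at first inside the box. Origin: centre of one flat face.
- nut3: Square brass nut, 24 x 24 x 12 mm, 45 g; at first inside the box. Origin: centre of one flat face.
- tray: White tray with a blue liner, fixed on the table, 220 mm (its x) by 260 mm (its y), walls 4 mm thick and 30 mm high. Origin: under the middle of its near long wall; the tray lies from x = 0 to 220 mm and y = -130 to 130 mm of this frame.
- tray_in (a point): Centre of the tray's floor, 4 mm above the table.
- brush_pot: White ceramic pot, 80 mm across, 100 mm high, with sticks and brushes up to 220 mm high; origin under its centre. A bystander.
- tape_roll: Roll of blue tape lying flat, 104 mm across, 25 mm high; origin under its centre. A bystander.
- spatula: Steel spatula with a wooden handle, 200 mm long, lying flat along its x; origin near its middle. A bystander.
- soft_brush: Flat brush with a wooden handle, 180 mm long, lying flat along its x; origin near its middle. A bystander.
- solvent_bottle: Amber bottle, 54 mm across, 125 mm high; origin under its centre. A bystander.
- copper_panel: Flat copper plate, 110 x 170 x 6 mm; origin under its centre. A bystander.
- glove_box: White and blue carton of gloves, 120 x 230 x 75 mm; origin under its centre. A bystander.
Mind the look-alikes: they are no part of the job. What is meant by the parts_box is not green or turquoise, and is the smaller of those in its own colour.

How it is judged (in metres and radians):
On the way, in this order (a step that is already met when the one before it is completed fails the run):
1. The lid is swung fully back past its detent while the box stands upright (value of joint lid above 3.15 rad and angle between parts_box's own z axis and vertical below 0.4 rad), for 0.2 s.
2. The box is tipped over the tray (angle between parts_box's own z axis and vertical above 0.6 rad and horizontal distance between box_lip and tray_in below 0.16 m), for 0.02 s.
3. All three nuts are in the tray (x of nut1 in the frame of tray between 0 and 0.22 m and y of nut1 in the frame of tray between -0.13 and 0.13 m and z of each of nut1, nut2, nut3 in the frame of tray below 0.045 m and x of nut2 in the frame of tray between 0 and 0.22 m and y of nut2 in the frame of tray between -0.13 and 0.13 m and x of nut3 in the frame of tray between 0 and 0.22 m and y of nut3 in the frame of tray between -0.13 and 0.13 m), for 0.2 s.
At the end, for the whole second after the job is handed in: All three nuts lie still inside the tray's walls (no higher than 45 mm); the box stands still and upright (within 0.1 rad) on the table, its underside lower than 8 mm and its centre more than 130 mm from the tray's centre. The lid may be open or shut (all of step 3 and linear speed of each of nut1, nut2, nut3, parts_box below 0.05 m/s and angle between parts_box's own z axis and vertical below 0.1 rad and height (world z) of parts_box below 0.008 m and horizontal distance between parts_box and tray_in above 0.13 m); the robot touches nothing.
It fails at once if the box is tipped by more than 0.5 rad while the lid is not back past its detent (lid under 3.0 rad) (angle between parts_box's own z axis and vertical above 0.5 rad and value of joint lid below 3 rad).
It fails at once if a nut drops far: it moves faster than 2 m/s (a fall of about 200 mm) (linear speed of any of nut1, nut2, nut3 above 2 m/s).
It fails at once if a bystander is pushed more than 40 mm from its place (distance of any of brush_pot, tape_roll, spatula, soft_brush, solvent_bottle, copper_panel, glove_box from where it was at the start of the episode above 0.04 m).
It also fails if it takes over 72 s, if anything falls off the work surface, if the arm or the gripper's body presses on something with over 40 N, if the wrist force passes 120 N, or if a joint passes its speed limit or range.

## Working session

There is one attempt and no reset: what is moved stays moved. The work goes in short steps, Python scripts to look and compute and a tool call to move; the robot and the scene stay as the last step left them, time stands still between calls to the robot, and variables do not carry over. Pictures are saved under pics/ and viewed, at most 10 in all, crops included, and the job is handed in when it is done.

Besides the shell and the picture viewer there is one more tool, called in YAML: its name, and indented under it one key for each argument. servo_tool: Moves the arm, as the interface text tells. Its arguments: {"type":"object","properties":{"moves":{"type":"array","items":{"type":"array","items":{"type":"number"}}},"claw":{"type":"number"},"force":{"type":"number"}},"required":["moves"]}

```bash
mkdir -p pics; ls; cat > h.py <<'E'
from workcell import *
import numpy as np, cv2
def ray(n,u,v):
    c=get_calibration(n);R,_=cv2.Rodrigues(np.array(c["rvec"],float));t=np.array(c["tvec"],float).ravel()
    d=R.T@np.array([(u-c["cx"])/c["fx"],(v-c["cy"])/c["fy"],1]);return -R.T@t,d
def onz(n,u,v,z):
    o,d=ray(n,u,v);return o+d*(z-o[2])/d[2]
def proj(n,p):
    c=get_calibration(n);R,_=cv2.Rodrigues(np.array(c["rvec"],float));q=R@np.array(p)+np.array(c["tvec"],float).ravel()
    return np.array([c["fx"]*q[0]/q[2]+c["cx"],c["fy"]*q[1]/q[2]+c["cy"]])
def snap(n,f,crop=None,s=1):
    im=camera(n);
    b=im[...,::-1]
    cv2.imwrite(f"pics/raw_{f}.png",b)
    if crop: x0,y0,x1,y1=crop;b=b[y0:y1,x0:x1]
    cv2.imwrite(f"pics/{f}.png",cv2.resize(b,None,fx=s,fy=s,interpolation=cv2.INTER_CUBIC));return im
E
python3 - <<'E'
from h import *
snap("top","t0");snap("side","s0")
print(get_obs())
for n in("top","side"):print(n,ray(n,320,240),get_calibration(n))
E
```

```text
pics
{'time': 0.1, 'q': array([-6.62338147e+01,  5.01020365e+00,  1.00410280e+01,  9.50994788e+01,
       -6.10957077e-04,  9.00013351e+01]), 'qd': array([ 0.03019723, -0.12058697,  0.05303959,  0.06571149,  0.05770198,
       -0.03970156]), 'joint_efforts': array([ 1.81899064e-03, -5.21561408e+01,  4.65651548e+01,  1.60787377e-02,
        1.50823548e-04, -6.65471092e-07]), 'ee_pos': array([ 0.22157352, -0.50318605,  0.23065054]), 'tcp_rot': array([-1.79931346e+02,  6.12556469e-04,  2.37648509e+01]), 'wrist_force': array([-0.83401932,  0.09271935, -0.34665453]), 'torque': array([ 0.03590104,  0.0024049 , -0.02563895]), 'grasp_force': 0.0, 'opening': 0.08546191820328376}
top (array([0.40793453, 0.02183596, 1.36295093]), array([ 0.11667518, -0.01329786, -0.99309041])) {'fx': 471.5545596417576, 'fy': 471.5545596417576, 'cx': 321.1282937807561, 'cy': 238.31463987578275, 'rvec': array([ 2.13359134, -2.1973306 ,  0.1460623 ]), 'tvec': array([0.01743638, 0.56849098, 1.30423794])}
side (array([0.42950198, 0.94697088, 1.11427537]), array([ 0.07235726, -0.6662222 , -0.74225248])) {'fx': 615.4068596855408, 'fy': 615.4068596855408, 'cx': 320.9708226369517, 'cy': 236.9948550770124, 'rvec': array([ 0.17584473, -2.8939629 ,  1.12219964]), 'tvec': array([0.52580292, 0.09660871, 1.42724681])}
```

View pics/t0.png

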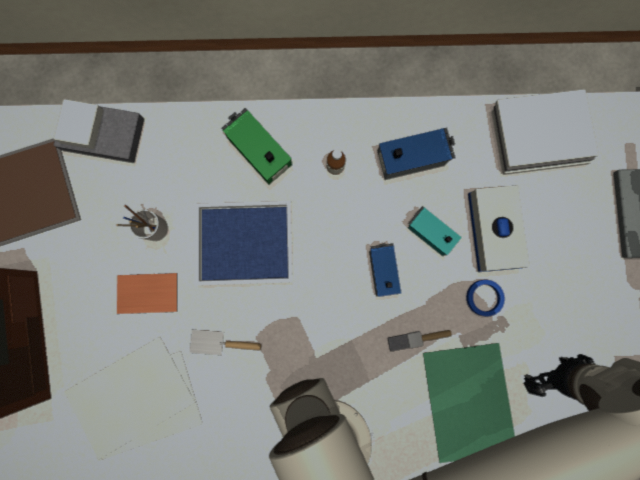

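View pics/s0.png

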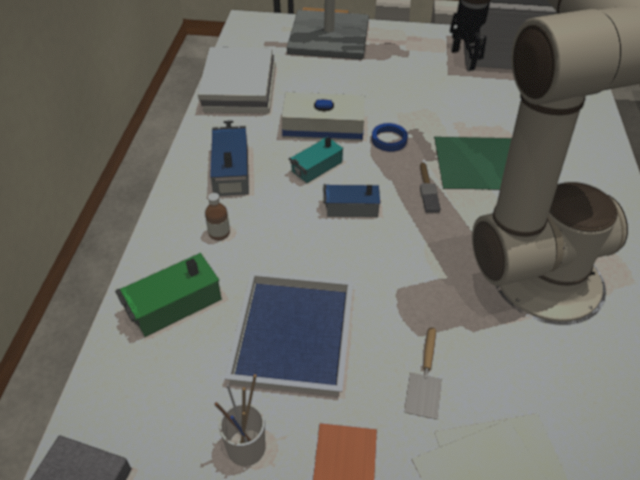

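Candidates in the top view are the big green box (257,145), the big blue-lid box (416,152), the small turquoise box (434,231) and the small blue-lid box (385,270). By the description, the small blue one at (385,270) is the parts_box. The tray is at (244,243). In the side view the box is at (352,200), with grey walls.

```bash
cat > m.py <<'E'
from h import *
a=cv2.imread("pics/raw_t0.png");hsv=cv2.cvtColor(a,cv2.COLOR_BGR2HSV)
m=cv2.inRange(hsv,(100,90,40),(125,255,255))
def comp(m,u,v):
    k,l=cv2.connectedComponents(m);return (l==l[v,u]).astype(np.uint8)
def rect(m,n,z):
    ys,xs=np.nonzero(m);P=np.array([onz(n,x,y,z)[:2] for x,y in zip(xs,ys)],np.float32)
    r=cv2.minAreaRect(P);return r
b=comp(m,385,262);print("lid",rect(b,"top",.051),b.sum())
t=comp(m,244,243);print("tray",rect(t,"top",.004),t.sum())
# knob
k=cv2.inRange(a,(0,0,0),(45,45,45));ys,xs=np.nonzero(k[275:298,380:400]);print("knob",len(xs),onz("top",xs.mean()+380,ys.mean()+275,.077) if len(xs) else 0)
s=cv2.imread("pics/raw_s0.png");hs=cv2.cvtColor(s,cv2.COLOR_BGR2HSV);ms=cv2.inRange(hs,(100,90,40),(125,255,255))
b=comp(ms,345,195);print("lid side",rect(b,"side",.051),b.sum())
ys,xs=np.nonzero(cv2.inRange(s,(0,0,0),(45,45,45))[180:205,360:378]);print("knob side",onz("side",xs.mean()+360,ys.mean()+180,.066))
o=np.hstack([cv2.resize(a[230:310,345:425],(400,400),interpolation=2),cv2.resize(s[160:240,310:390],(400,400),interpolation=2)])
cv2.imwrite("pics/c0.png",o)
for n,u,v in [("tape",486,297),("brush",420,340),("spatula",225,343),("turq",434,231),("bottle",336,160)]:print(n,onz("top",u,v,.02))
E
python3 m.py
```

```text
lid ((0.47174954414367676, -0.17379885911941528), (0.1330636888742447, 0.06539127975702286), 6.252318859100342) 1099Traceback (most recent call last):
  File "m.py", line 10, in <module>
    t=comp(m,244,243);print("tray",rect(t,"top",.004),t.sum())
                                   ~~~~^^^^^^^^^^^^^^
  File "m.py", line 7, in rect
    ys,xs=np.nonzero(m);P=np.array([onz(n,x,y,z)[:2] for x,y in zip(xs,ys)],np.float32)
                                    ~~~^^^^^^^^^
  File "h.py", line 7, in onz
    o,d=ray(n,u,v);return o+d*(z-o[2])/d[2]
        ~~~^^^^^^^
  File "h.py", line 4, in ray
    c=get_calibration(n);R,_=cv2.Rodrigues(np.array(c["rvec"],float));t=np.array(c["tvec"],float).ravel()
ValueError: time passes only in moves, steps and waits
```

Too many calibration calls, so I'll cache it.

```bash
sed -i 's/^def ray/_C={}\ndef cal(n):\n    if n not in _C: _C[n]=get_calibration(n)\n    return _C[n]\ndef ray/; s/c=get_calibration(n)/c=cal(n)/' h.py
python3 m.py
```

```text
lid ((0.47174954414367676, -0.17379885911941528), (0.1330636888742447, 0.06539127975702286), 6.252318859100342) 1099
tray ((0.5656572580337524, 0.223448246717453), (0.20387224853038788, 0.2430708259344101), 0.0679350346326828) 5909
knob 22 [ 0.43250655 -0.17676677  0.077     ]
lid side ((0.4718996584415436, -0.1725343018770218), (0.13066963851451874, 0.06152011826634407), 6.408018112182617) 845
knob side [ 0.43207958 -0.1750539   0.066     ]
tape [ 0.38934323 -0.46228225  0.02      ]
brush [ 0.27555965 -0.26790172  0.02      ]
spatula [0.2844128  0.27714956 0.02      ]
turq [ 0.58238683 -0.32547058  0.02      ]
bottle [ 0.80022522 -0.05004893  0.02      ]
```

View pics/c0.png

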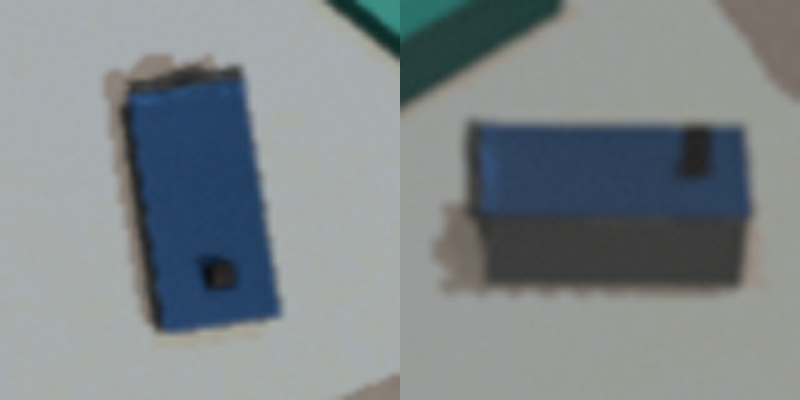

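The crop confirms the choice: blue lid, grey walls, and a black knob at the robot's end. The box centre is about (0.471, -0.173) with a yaw of about 6.3°, and the knob is at (0.4325, -0.1765). The tray centre is about (0.566, 0.223).

servo_tool:
  moves:
    - [2,3,0,-0.05]
    - [4.5,7,-0.5,-0.12]
    - [7,11,-1.5,-0.2]
    - [9.5,15,-2.5,-0.28]
    - [12,19,-4,-0.305]
    - [14.5,22.5,-5,-0.305]
    - [17,26,-6.5,-0.305]
    - [19,29.5,-8,-0.305]
    - [20.3,31.7,-9,-0.305]
    - [21.1,32.7,-10,-0.305]
    - [21.1,32.7,-11,-0.305]
    - [21.1,32.7,-11,-0.305]
    - [21.1,32.7,-11,-0.305]
    - [21.1,32.7,-11,-0.305]
  claw: 0.4
  force: 30

```text
time: 1.27
ee_pos: [0.4324, -0.1772, 0.122]
tcp_rot: [180.0, -0.0, 6.2]
wrist_force: [-0.5, -0.1, -0.2]
opening: 0.0516
grasp_force: 0.0
```

servo_tool:
  moves:
    - [0,0.05,-2]
    - [0,0.05,-4]
    - [0,0.05,-5.5]
    - [0,0.05,-6.5]
    - [0,0.05,-6.5]
    - [0,0.05,-6.5]

```text
validation failed for argument at $.mo...
```

servo_tool:
  moves:
    - [0,0.05,-2,0]
    - [0,0.05,-4,0]
    - [0,0.05,-5.5,0]
    - [0,0.05,-6.5,0]
    - [0,0.05,-6.5,0]
    - [0,0.05,-6.5,0]

```text
time: 1.77
ee_pos: [0.4325, -0.1766, 0.0569]
tcp_rot: [180.0, -0.0, 6.2]
wrist_force: [-0.9, 0.0, 1.0]
opening: 0.0511
grasp_force: 0.0
```

servo_tool:
  moves:
    - [0,0,0,0]
    - [0,0,0,0]
    - [0,0,0,0]
    - [0,0,0,0]
    - [0,0,0,0]
    - [0,0,0,0]
    - [0,0,0,0]
    - [0,0,0,0]
  claw: 1
  force: 20

```text
time: 2.43
ee_pos: [0.4331, -0.1764, 0.057]
tcp_rot: [179.9, -0.1, 6.3]
wrist_force: [0.2, -4.7, 5.4]
opening: 0.0133
grasp_force: 25.4
```

```bash
python3 - <<'E'
import numpy as np
r=11.12;a0=np.radians(8.5);y=np.radians(6.3)
R=[]
for d in range(5,96,5):
    a=a0+np.radians(d);dx=r*(np.cos(a0)-np.cos(a));dz=r*(np.sin(a)-np.sin(a0));R.append([round(dx*np.cos(y),1),round(dx*np.sin(y),1),round(dz,1),0])
print(R)
E
```

```text
[[np.float64(0.2), np.float64(0.0), np.float64(1.0), 0], [np.float64(0.4), np.float64(0.0), np.float64(1.9), 0], [np.float64(0.8), np.float64(0.1), np.float64(2.8), 0], [np.float64(1.2), np.float64(0.1), np.float64(3.7), 0], [np.float64(1.7), np.float64(0.2), np.float64(4.5), 0], [np.float64(2.3), np.float64(0.3), np.float64(5.3), 0], [np.float64(2.9), np.float64(0.3), np.float64(6.0), 0], [np.float64(3.6), np.float64(0.4), np.float64(6.7), 0], [np.float64(4.4), np.float64(0.5), np.float64(7.3), 0], [np.float64(5.2), np.float64(0.6), np.float64(7.8), 0], [np.float64(6.0), np.float64(0.7), np.float64(8.3), 0], [np.float64(6.9), np.float64(0.8), np.float64(8.7), 0], [np.float64(7.8), np.float64(0.9), np.float64(9.0), 0], [np.float64(8.7), np.float64(1.0), np.float64(9.3), 0], [np.float64(9.7), np.float64(1.1), np.float64(9.4), 0], [np.float64(10.6), np.float64(1.2), np.float64(9.5), 0], [np.float64(11.6), np.float64(1.3), np.float64(9.5), 0], [np.float64(12.6), np.float64(1.4), np.float64(9.4), 0], [np.float64(13.5), np.float64(1.5), np.float64(9.2), 0]]
```

The knob is gripped at 13.3 mm, close to its nominal 14 mm. Next is the arc to about 90°.

servo_tool:
  moves:
    - [0.2,0,1,0]
    - [0.4,0,1.9,0]
    - [0.8,0.1,2.8,0]
    - [1.2,0.1,3.7,0]
    - [1.7,0.2,4.5,0]
    - [2.3,0.3,5.3,0]
    - [2.9,0.3,6,0]
    - [3.6,0.4,6.7,0]
    - [4.4,0.5,7.3,0]
    - [5.2,0.6,7.8,0]
    - [6,0.7,8.3,0]
    - [6.9,0.8,8.7,0]
    - [7.8,0.9,9,0]
    - [8.7,1,9.3,0]
    - [9.7,1.1,9.4,0]
    - [10.6,1.2,9.5,0]
    - [11.6,1.3,9.5,0]
    - [12.6,1.4,9.4,0]
    - [12.6,1.4,9.4,0]
    - [12.6,1.4,9.4,0]

```text
time: 4.1
ee_pos: [0.5593, -0.1617, 0.1505]
tcp_rot: [-180.0, -0.0, 6.3]
wrist_force: [-0.6, -0.2, -0.1]
opening: 0.0135
grasp_force: 20.7
```

```bash
python3 -c "
from h import *
snap('side','s1',(260,80,460,230),4)"
```

```text
(no output)
```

View pics/s1.png

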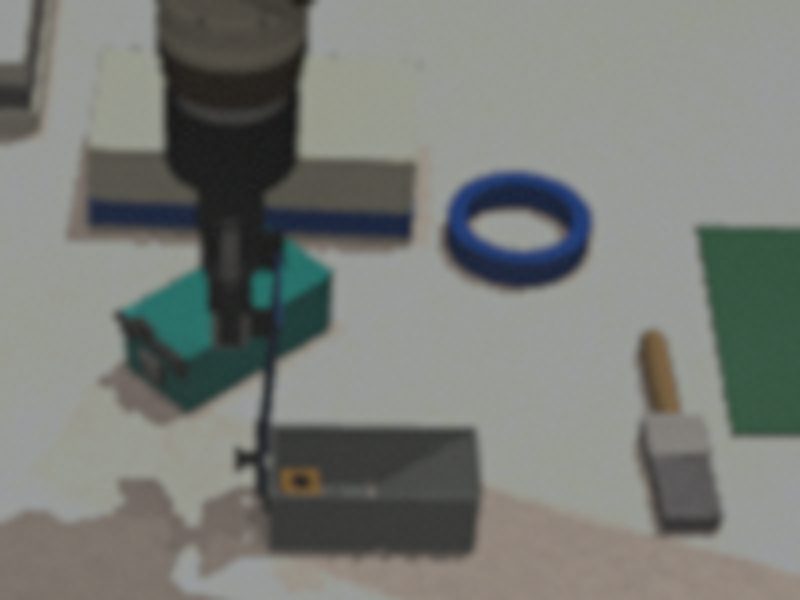

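The lid stands vertical at about 90°, with its edge running from crop (280,235) to (265,485). The box has not moved, and a brass nut is visible at (300,480). I'll release and go round to the inner face.

servo_tool:
  moves:
    - [0,0,0,0]
    - [0,0,0,0]
    - [0,0,0,0]
    - [0,0,0,0]
    - [0,0,1.5,0]
    - [0,0,3.5,0]
    - [0,0,6,0]
    - [0,0,9,0]
    - [0,0,10.5,0]
    - [-2,-0.2,10.5,0]
    - [-4.5,-0.5,10.5,0]
    - [-7,-0.8,10.5,0]
    - [-7,-0.8,10.5,0]
  claw: 0.6

```text
time: 5.23
ee_pos: [0.4856, -0.1702, 0.2565]
tcp_rot: [180.0, -0.0, 6.2]
wrist_force: [-0.6, 0.2, -0.3]
opening: 0.0346
grasp_force: 0.0
```

servo_tool:
  moves:
    - [0,0,0,0]
    - [0,0,-2,0]
    - [0,0,-5,0]
    - [0,0,-8,0]
    - [0,0,-9,0]
    - [0,0,-9,0]
    - [0,0,-9,0]
  claw: 1

```text
time: 5.82
ee_pos: [0.489, -0.1698, 0.1659]
tcp_rot: [-180.0, 0.0, 6.3]
wrist_force: [-0.3, 0.3, 0.5]
opening: -0.0003
grasp_force: 0.0
```

```bash
python3 - <<'E'
from h import *
o=get_obs();p=o["ee_pos"];print(p,o["opening"])
h=np.array([.5416,-.1647]);e=np.array([.994,.110])
for d in list(range(95,185,9))+[188,192,194]:
    t=np.radians(d);c=.115*np.array([-np.cos(t),np.sin(t)])+.0015*np.array([-np.sin(t),-np.cos(t)])
    w=h+e*(c[0]-.011);print(d,np.round([*(100*(w-p[:2])),100*(.0495+c[1]-p[2])],1).tolist())
snap("side","s2",(260,80,460,230),4)
E
```

```text
[ 0.48897413 -0.1697896   0.16593867] -0.0002589472373576209
95 [5.0, 0.5, -0.2]
104 [6.8, 0.7, -0.4]
113 [8.5, 0.9, -1.0]
122 [10.1, 1.0, -1.8]
131 [11.6, 1.2, -2.9]
140 [12.8, 1.3, -4.1]
149 [13.9, 1.5, -5.6]
158 [14.7, 1.6, -7.2]
167 [15.3, 1.6, -8.9]
176 [15.6, 1.6, -10.7]
188 [15.5, 1.6, -13.1]
192 [15.4, 1.6, -13.9]
194 [15.3, 1.6, -14.3]
```

View pics/s2.png

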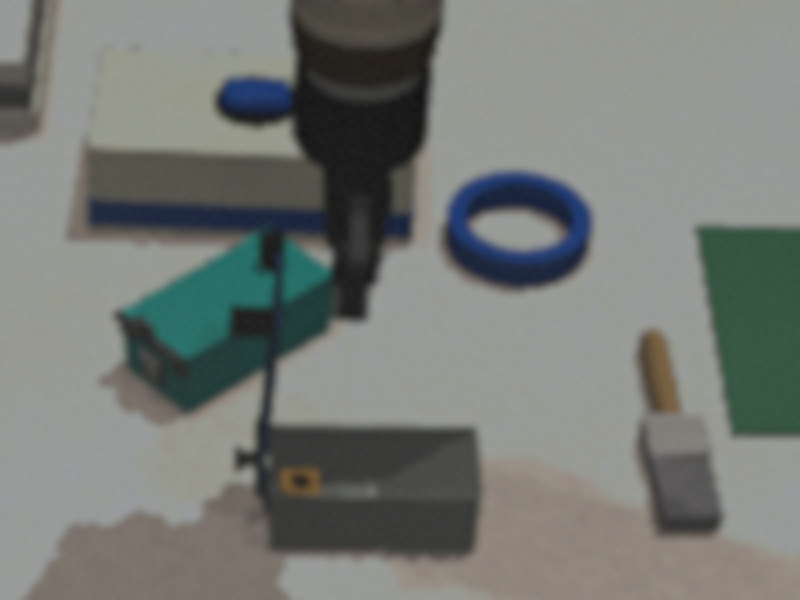

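The lid stays upright with its knob at crop (252,320), and the finger tip is at (350,310) on the inner side. I'll push it over.

servo_tool:
  moves:
    - [3,0.3,0,0]
    - [5,0.5,-0.2,0]
    - [6.8,0.7,-0.4,0]
    - [8.5,0.9,-1,0]
    - [10.1,1,-1.8,0]
    - [11.6,1.2,-2.9,0]
    - [12.8,1.3,-4.1,0]
    - [13.9,1.5,-5.6,0]
    - [14.7,1.6,-7.2,0]
    - [15.3,1.6,-8.9,0]
    - [15.6,1.6,-10.7,0]
    - [15.6,1.6,-12,0]
    - [15.5,1.6,-13.1,0]
    - [15.4,1.6,-13.9,0]
    - [15.4,1.6,-14.1,0]
    - [15.4,1.6,-14.1,0]
    - [15.4,1.6,-14.1,0]

```text
time: 7.28
ee_pos: [0.6443, -0.1541, 0.0308]
tcp_rot: [179.9, -0.4, 6.3]
wrist_force: [-8.3, 4.1, 30.0]
opening: 0.0003
grasp_force: 13.9
```

servo_tool:
  moves:
    - [0,0,3,0]
    - [0,0,7,0]
    - [-2,-0.2,11,0]
    - [-5,-0.5,15,0]
    - [-8,-0.9,17,0]
    - [-8,-0.9,17,0]
  claw: 0

```text
time: 7.78
ee_pos: [0.5609, -0.1638, 0.2022]
tcp_rot: [179.8, -0.4, 6.2]
wrist_force: [-1.1, 0.6, 0.3]
opening: 0.0721
grasp_force: 0.0
```

```bash
python3 - <<'E'
from h import *
a=snap("top","t3");s=snap("side","s3")
cv2.imwrite("pics/c3.png",np.hstack([cv2.resize(s[130:250,240:400],(500,375),interpolation=2),cv2.resize(a[200:320,340:436],(300,375),interpolation=2)])[...,::-1])
E
```

```text
(no output)
```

View pics/c3.png

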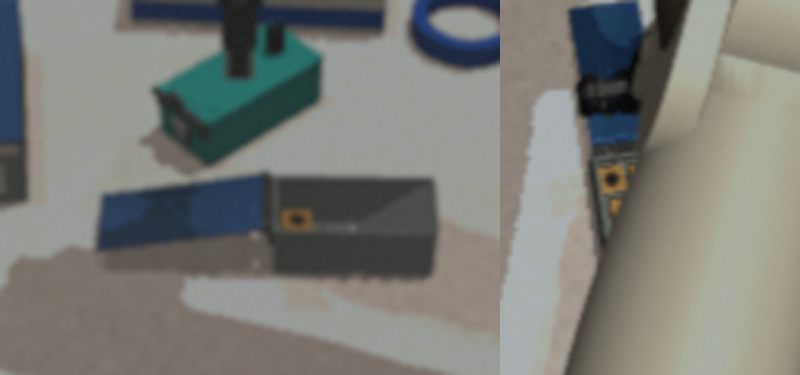

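The lid lies back sloping down past the hinge: the hinge is at crop (268,235) and the free edge at (98,250). The box has not moved and the nuts are at (297,218). I'll grip the box near its balance point (box x about +22 mm).

servo_tool:
  moves:
    - [-2.5,-0.3,-1,0]
    - [-5,-0.5,-3,0]
    - [-6.8,-0.65,-6,0]
    - [-6.8,-0.65,-9,0]
    - [-6.8,-0.65,-12,0]
    - [-6.8,-0.65,-15,0]
    - [-6.8,-0.65,-17,0]
    - [-6.8,-0.65,-18,0]
    - [-6.8,-0.65,-19,0]
    - [-6.8,-0.65,-19,0]
    - [-6.8,-0.65,-19,0]
  claw: 0

```text
time: 8.8
ee_pos: [0.495, -0.1694, 0.0045]
tcp_rot: [180.0, -0.0, 6.3]
wrist_force: [-0.5, -0.1, 0.3]
opening: 0.0852
grasp_force: 0.0
```

servo_tool:
  moves:
    - [0,0,0,0]
    - [0,0,0,0]
    - [0,0,0,0]
    - [0,0,0,0]
    - [0,0,0,0]
    - [0,0,0,0]
    - [0,0,0,0]
    - [0,0,0,0]
  claw: 1
  force: 80

```text
time: 9.47
ee_pos: [0.4957, -0.1695, 0.006]
tcp_rot: [180.0, -0.2, 6.3]
wrist_force: [-0.6, 1.5, 4.4]
opening: 0.0652
grasp_force: 90.9
```

servo_tool:
  moves:
    - [0,0,0.5,0]
    - [0,0,1,0]
    - [0,0,2,0]
    - [0,0,3,0]
    - [0,0,4,0]
    - [0,0,5,0]
    - [0,0,5,0]

```text
time: 10.05
ee_pos: [0.4959, -0.1698, 0.0572]
tcp_rot: [179.9, -0.2, 6.3]
wrist_force: [0.5, 0.0, -6.6]
opening: 0.0652
grasp_force: 96.0
```

```bash
python3 -c "
from h import *
snap('side','s4',(240,90,440,240),4)"
```

```text
(no output)
```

View pics/s4.png

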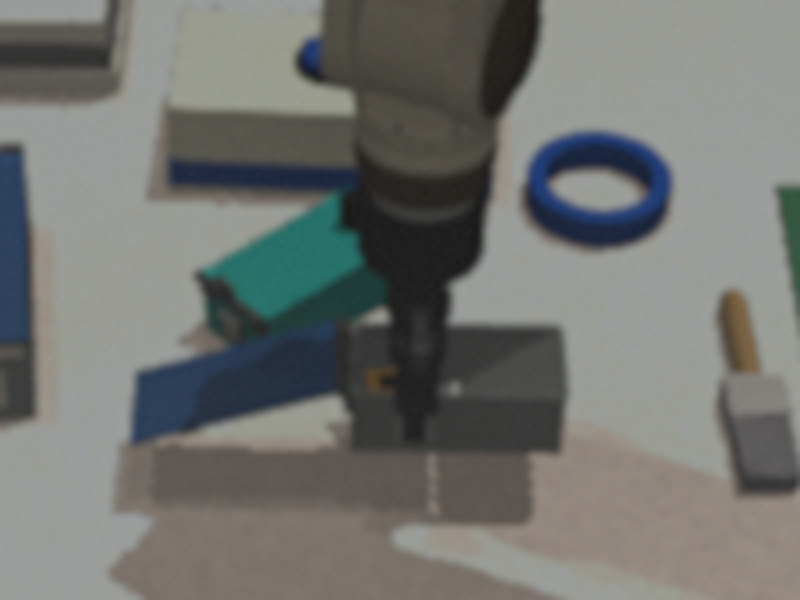

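The box lifts level with the lid hanging back, free edge at crop (135,400) and nuts at (380,378). I'll carry it into the tray.

servo_tool:
  moves:
    - [0,0.5,2,0]
    - [0,2,4,0]
    - [0,4,5,0]
    - [0,6.5,5,0]
    - [0,9,5,0]
    - [0,12,5,0]
    - [0,15,5,0]
    - [0.5,18,5,-0.02]
    - [1,21,5,-0.04]
    - [2,24,5,-0.06]
    - [3,27,5,-0.08]
    - [4,30,5,-0.1]
    - [5,33,5,-0.11]
    - [6,36,5,-0.11]
    - [7,38.5,5,-0.11]
    - [7.6,40,5,-0.11]
    - [7.9,40.5,5,-0.11]
    - [7.9,40.5,5,-0.11]
    - [7.9,40.5,5,-0.11]
    - [7.9,40.5,5,-0.11]

```text
time: 11.77
ee_pos: [0.5768, 0.0471, 0.1043]
tcp_rot: [-178.2, 0.1, 3.9]
wrist_force: [-3.0, -0.0, -10.1]
opening: 0.0649
grasp_force: 100.1
```

```bash
python3 - <<'E'
from h import *
o=get_obs();print(o["ee_pos"],o["tcp_rot"],o["grasp_force"])
a=snap("top","t5");s=snap("side","s5")
cv2.imwrite("pics/c5.png",np.hstack([cv2.resize(s[180:420,180:400],(440,480),interpolation=2),cv2.resize(a[130:310,180:300],(320,480),interpolation=2)])[...,::-1])
E
```

```text
[0.57683304 0.04713262 0.10428784] [-1.78223097e+02  6.12696009e-02  3.85055479e+00] 100.06618738174438
```

View pics/c5.png

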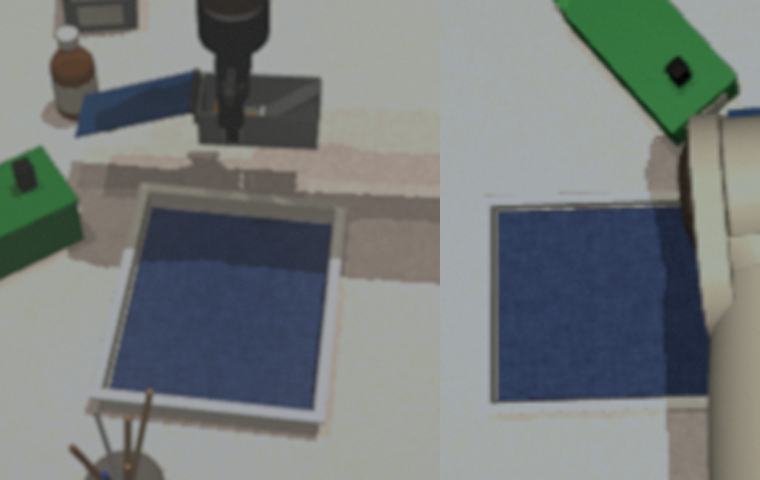

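The arm lagged because of the speed cap, so the box is still short of the tray. In the side crop it is at (260,110), level, with the lid clear. I'll carry on.

servo_tool:
  moves:
    - [0,1,0,0]
    - [0,2.5,0,0]
    - [0,4,0,0]
    - [0,5.5,0,0]
    - [0,7,0,0]
    - [0,8.5,0,0]
    - [0,10,0,-0.01]
    - [0,11.5,0,-0.02]
    - [0,13,0,-0.03]
    - [0,14.5,0,-0.04]
    - [0,16,0,-0.05]
    - [0,17,0,-0.06]
    - [0,17,0,-0.06]
    - [0,17,0,-0.06]
    - [0,17,0,-0.06]

```text
time: 13.12
ee_pos: [0.5885, 0.063, 0.1045]
tcp_rot: [-176.4, 0.1, 4.4]
wrist_force: [1.6, 0.9, -9.6]
opening: 0.0651
grasp_force: 99.7
```

```bash
python3 - <<'E'
from h import *
o=get_obs();print({k:np.round(v,3) for k,v in o.items()})
E
```

```text
{'time': np.float64(13.117), 'q': array([  4.375,  10.157,   1.73 ,  81.698,   3.607, 179.943]), 'qd': array([-0.216, -0.238, -0.46 ,  1.407, -2.309, -0.764]), 'joint_efforts': array([-2.3600e-01, -6.2235e+01,  5.0551e+01,  9.2000e-02,  2.9100e-01,
        1.0000e-03]), 'ee_pos': array([0.589, 0.063, 0.104]), 'tcp_rot': array([-1.76393e+02,  1.22000e-01,  4.43200e+00]), 'wrist_force': array([ 1.594,  0.924, -9.558]), 'torque': array([-0.18 , -1.214, -0.13 ]), 'grasp_force': np.float64(99.666), 'opening': np.float64(0.065)}
```

Joint 6 is at its limit, because the tool yaw has to stay at or above q1. The box must therefore turn with the arm, to a yaw of about 27° in the tray. I'll test with a small turn first.

servo_tool:
  moves:
    - [0,0,0,0.05]
    - [0,0,0,0.1]
    - [0,0,0,0.1]
    - [0,0,0,0.1]

```text
time: 13.45
ee_pos: [0.5886, 0.0636, 0.1044]
tcp_rot: [-176.4, 0.1, 10.1]
wrist_force: [-3.7, -0.1, -7.7]
opening: 0.065
grasp_force: 98.5
```

servo_tool:
  moves:
    - [-0.2,0.5,0,0.05]
    - [-0.4,1.5,0,0.12]
    - [-0.6,3,0,0.2]
    - [-0.8,4.5,0,0.26]
    - [-1,6,0,0.3]
    - [-1.2,7.5,0,0.3]
    - [-1.4,9,0,0.3]
    - [-1.6,10.5,0,0.3]
    - [-1.8,12,0,0.3]
    - [-2,13.5,0,0.3]
    - [-2.2,15,0,0.3]
    - [-2.2,16.2,0,0.3]
    - [-2.2,16.2,0,0.3]
    - [-2.2,16.2,0,0.3]
    - [-2.2,16.2,0,0.3]

```text
time: 14.7
ee_pos: [0.5666, 0.2255, 0.1043]
tcp_rot: [-176.4, 0.1, 27.4]
wrist_force: [-3.2, -1.5, -11.9]
opening: 0.0652
grasp_force: 100.4
```

servo_tool:
  moves:
    - [0,0,-1.5,0]
    - [0,0,-3,0]
    - [0,0,-4.5,0]
    - [0,0,-6,0]
    - [0,0,-7,0]
    - [0,0,-8,0]
    - [0,0,-8.6,0]
    - [0,0,-9.1,0]
    - [0,0,-9.2,0]
    - [0,0,-9.2,0]
    - [0,0,-9.2,0]

```text
time: 15.62
ee_pos: [0.567, 0.2257, 0.0131]
tcp_rot: [-176.4, 0.1, 27.4]
wrist_force: [5.8, 2.3, -2.8]
opening: 0.0653
grasp_force: 100.3
```

servo_tool:
  moves:
    - [0,0,0,0]
    - [0,0,0,0]
    - [0,0,0,0]
    - [0,0,0,0]
    - [0,0,0,0]
    - [0,0,0,0]
    - [0,0,0.5,0]
    - [0,0,2,0]
    - [0,0,4,0]
    - [0,0,5,0]
    - [0,0,5,0]
  claw: 0

```text
time: 16.53
ee_pos: [0.568, 0.226, 0.0655]
tcp_rot: [-176.4, -0.1, 27.4]
wrist_force: [-0.0, -0.6, 0.1]
opening: 0.0854
grasp_force: 0.0
```

```bash
python3 - <<'E'
from h import *
s=snap("side","s6",(160,180,400,400),3)
E
```

```text
(no output)
```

View pics/s6.png

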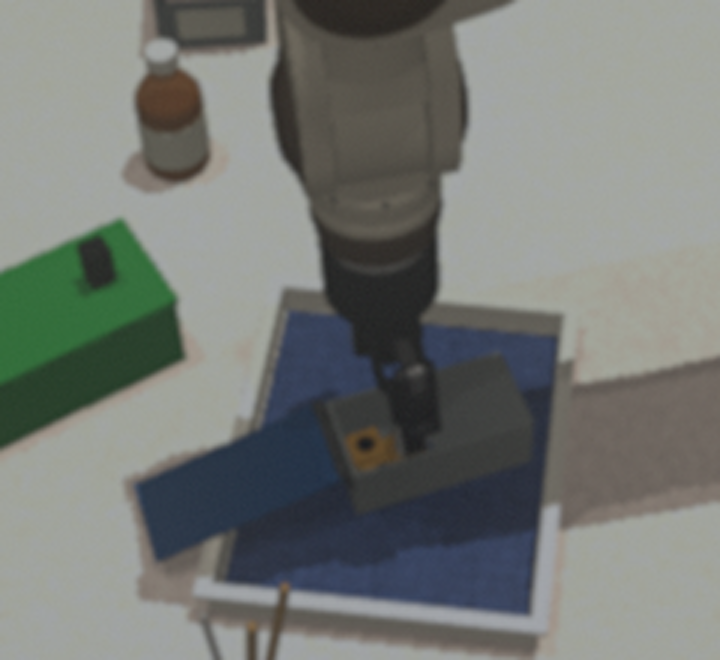

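The box sits in the tray at about (0.545, 0.214), with the nuts at crop (370,447). The lid is back over the far wall and the bystanders look untouched. I'll regrip near the hinge end, with the pads high and a light force, so the box can turn between the pads.

servo_tool:
  moves:
    - [1.5,0.75,0,0]
    - [2.9,1.5,0,0]
    - [2.9,1.5,-1.5,0]
    - [2.9,1.5,-3,0]
    - [2.9,1.5,-4.4,0]
    - [2.9,1.5,-4.4,0]
    - [2.9,1.5,-4.4,0]

```text
time: 17.17
ee_pos: [0.5945, 0.2401, 0.0168]
tcp_rot: [-176.4, 0.3, 27.4]
wrist_force: [1.0, 0.6, 0.5]
opening: 0.0854
grasp_force: 0.0
```

servo_tool:
  moves:
    - [0,0,0,0]
    - [0,0,0,0]
    - [0,0,0,0]
    - [0,0,0,0]
    - [0,0,0,0]
    - [0,0,0,0]
    - [0,0,0,0]
    - [0,0,0,0]
  claw: 1
  force: 25

```text
time: 17.83
ee_pos: [0.5959, 0.241, 0.0198]
tcp_rot: [-176.4, 0.0, 27.4]
wrist_force: [-3.1, 2.6, 6.0]
opening: 0.0661
grasp_force: 29.5
```

servo_tool:
  moves:
    - [0.1,0.05,0.6,0]
    - [0.2,0.1,1.2,0]
    - [0.3,0.15,1.8,0]
    - [0.4,0.2,2.4,0]
    - [0.45,0.25,3.1,0]
    - [0.4,0.2,3.8,0]
    - [0.3,0.15,4.5,0]
    - [0.25,0.1,5.1,0]
    - [0.2,0.1,5.6,0]
    - [0.2,0.1,5.6,0]

```text
time: 18.67
ee_pos: [0.598, 0.2416, 0.076]
tcp_rot: [-176.4, 0.0, 27.4]
wrist_force: [0.4, 0.1, -7.9]
opening: 0.0655
grasp_force: 29.9
```

```bash
cat > nuts.py <<'E'
from h import *
import sys
s=snap("side",sys.argv[1],(160,180,400,400),3)
h=cv2.cvtColor(s,cv2.COLOR_RGB2HSV);m=cv2.inRange(h,(10,120,70),(24,255,255))
m[:,:210]=0;m[:250]=0;m[400:]=0;m[:,390:]=0
n,l,st,c=cv2.connectedComponentsWithStats(m)
for i in range(1,n):
    if st[i,4]>8: print(st[i,4],c[i].round(1),onz("side",*c[i],.016).round(3),st[i,:4])
# lid and grey box outline
b=cv2.inRange(h,(100,120,50),(115,255,255))
E
python3 nuts.py s7
cat > est.py <<'E'
from h import *
import sys
# predict lid free-edge corners in side view for tilt al, grip at box (xg,zg), world grip pt G
def pred(G,yaw,al,xg=57,zg=42,lid=np.radians(200),n="side"):
    e=np.array([np.cos(yaw),np.sin(yaw),0]);f=np.array([-np.sin(yaw),np.cos(yaw),0]);k=np.array([0,0,1.])
    def W(x,y,z):
        x-=xg;z-=zg;c,s=np.cos(al),np.sin(al)
        return G+.001*((x*c-z*s)*e+y*f+(x*s+z*c)*k)
    P=dict(lidL=W(71-138*np.cos(lid),-33,49.5+138*np.sin(lid)),lidR=W(71-138*np.cos(lid),33,49.5+138*np.sin(lid)),lipL=W(-65,-33,48),lipR=W(-65,33,48),botL=W(-65,-33,0),botR=W(-65,33,0))
    return {a:proj(n,b).round(0).astype(int).tolist() for a,b in P.items()}
if __name__=="__main__":
    o=get_obs();G=o["ee_pos"]+[0,0,.027]
    for d in map(int,sys.argv[2:]): print(d,pred(G,np.radians(27.4),np.radians(d)))
    a=cv2.imread(f"pics/raw_{sys.argv[1]}.png");h=cv2.cvtColor(a,cv2.COLOR_BGR2HSV)
    m=cv2.inRange(h,(98,110,30),(125,255,255));m[:200]=0;m[420:]=0;m[:,:180]=0;m[:,380:]=0
    P=np.argwhere(m);i=P[:,1].argmin();print("blue leftmost",P[i][::-1],"topmost",P[P[:,0].argmin()][::-1])
    g=cv2.inRange(h,(0,0,20),(179,70,110));g[:300]=0;g[380:]=0;g[:,:260]=0;g[:,336+6:]=0
    n,l,st,c=cv2.connectedComponentsWithStats(g)
    for j in range(1,n):
        if st[j,4]>60: print("grey",st[j])
E
python3 est.py s7 0 15 30 45
```

```text
0 {'lidL': [202, 330], 'lidR': [210, 357], 'lipL': [325, 281], 'lipR': [336, 305], 'botL': [324, 295], 'botR': [336, 319]}
15 {'lidL': [197, 320], 'lidR': [204, 347], 'lipL': [323, 290], 'lipR': [335, 315], 'botL': [318, 305], 'botR': [329, 329]}
30 {'lidL': [196, 308], 'lidR': [204, 335], 'lipL': [318, 300], 'lipR': [329, 324], 'botL': [308, 315], 'botR': [318, 339]}
45 {'lidL': [201, 295], 'lidR': [209, 322], 'lipL': [310, 310], 'lipR': [321, 334], 'botL': [296, 323], 'botR': [306, 348]}
blue leftmost [203 326] topmost [259 300]
grey [ 263  300   79   80 2434]
```

The lid edge sits at (203,326), so the tilt is only about 5°: the pads hold the torque even at 25 N. I'll lower a little, then ease the grip through the closure value until the box pivots.

servo_tool:
  moves:
    - [0,0,-1,0]
    - [0,0,-2,0]
    - [0,0,-3,0]
    - [0,0,-3,0]
    - [0,0,-3,0]
  claw: 0.3
  force: 20

```text
time: 19.13
ee_pos: [0.5967, 0.2411, 0.0428]
tcp_rot: [-176.4, 0.3, 27.4]
wrist_force: [0.1, -0.6, -7.7]
opening: 0.0656
grasp_force: 29.5
```

servo_tool:
  moves:
    - [0,0,0,0]
    - [0,0,0,0]
    - [0,0,0,0]
  claw: 0.25

```text
time: 19.38
ee_pos: [0.5978, 0.2416, 0.0448]
tcp_rot: [-176.4, 0.1, 27.4]
wrist_force: [0.3, 0.1, -7.1]
opening: 0.0651
grasp_force: 29.5
```

```bash
python3 nuts.py s8; python3 est.py s8 0 8 15 22
```

```text
0 {'lidL': [204, 339], 'lidR': [211, 365], 'lipL': [324, 290], 'lipR': [336, 314], 'botL': [324, 303], 'botR': [335, 327]}
8 {'lidL': [200, 334], 'lidR': [208, 360], 'lipL': [324, 295], 'lipR': [335, 319], 'botL': [321, 309], 'botR': [332, 332]}
15 {'lidL': [199, 329], 'lidR': [206, 356], 'lipL': [323, 299], 'lipR': [334, 323], 'botL': [317, 313], 'botR': [328, 337]}
22 {'lidL': [198, 324], 'lidR': [206, 350], 'lipL': [321, 304], 'lipR': [332, 328], 'botL': [313, 318], 'botR': [324, 342]}
blue leftmost [218 328] topmost [259 309]
grey [ 262  300   80   80 2917]
```

servo_tool:
  moves:
    - [0,0,-0.5,0]
    - [0,0,-1,0]
    - [0,0,-1,0]
    - [0,0,-1,0]
  claw: 0.235

```text
time: 19.77
ee_pos: [0.5978, 0.2416, 0.0345]
tcp_rot: [-176.4, 0.1, 27.4]
wrist_force: [1.1, 1.1, -3.1]
opening: 0.0656
grasp_force: 28.6
```

servo_tool:
  moves:
    - [0,0,0,0]
    - [0,0,0,0]
    - [0,0,0,0]
  claw: 0.228

```text
time: 20.02
ee_pos: [0.5975, 0.2415, 0.0344]
tcp_rot: [-176.4, 0.1, 27.4]
wrist_force: [1.9, 1.3, -4.3]
opening: 0.0661
grasp_force: 7.6
```

servo_tool:
  moves:
    - [0,0,0,0]
    - [0,0,0,0]
    - [0,0,0,0]
  claw: 0.222

```text
time: 20.27
ee_pos: [0.5975, 0.2415, 0.0344]
tcp_rot: [-176.4, 0.1, 27.4]
wrist_force: [1.2, 0.7, -3.6]
opening: 0.0665
grasp_force: 4.3
```

At closure 0.228 the grip is only 7.6 N and the nose rests on the tray floor. I'll raise the rear along the arc, keeping the nose on the floor.

servo_tool:
  moves:
    - [0,0,0,0]
    - [0.1,0.05,0.4,0]
    - [0.2,0.1,0.8,0]
    - [0.3,0.15,1.2,0]
    - [0.4,0.2,1.6,0]
    - [0.4,0.2,2,0]
    - [0.4,0.2,2.4,0]
    - [0.3,0.15,2.8,0]
    - [0.3,0.15,3.2,0]
    - [0.2,0.1,3.6,0]
    - [0.2,0.1,3.6,0]
  claw: 0.228

```text
time: 21.18
ee_pos: [0.5998, 0.2427, 0.0717]
tcp_rot: [-176.4, 0.0, 27.4]
wrist_force: [-1.7, -0.3, -4.9]
opening: 0.0657
grasp_force: 4.1
```

```bash
python3 nuts.py s9; python3 est.py s9 0 10 20 30 40
```

```text
0 {'lidL': [201, 332], 'lidR': [209, 358], 'lipL': [323, 282], 'lipR': [335, 307], 'botL': [323, 296], 'botR': [334, 320]}
10 {'lidL': [197, 325], 'lidR': [205, 352], 'lipL': [323, 289], 'lipR': [334, 313], 'botL': [319, 303], 'botR': [330, 327]}
20 {'lidL': [195, 318], 'lidR': [203, 345], 'lipL': [321, 295], 'lipR': [332, 319], 'botL': [314, 310], 'botR': [324, 334]}
30 {'lidL': [195, 310], 'lidR': [203, 337], 'lipL': [317, 302], 'lipR': [328, 326], 'botL': [307, 316], 'botR': [317, 340]}
40 {'lidL': [198, 301], 'lidR': [206, 328], 'lipL': [312, 308], 'lipR': [323, 332], 'botL': [299, 322], 'botR': [309, 346]}
blue leftmost [201 329] topmost [259 305]
grey [ 262  300   80   80 2891]
```

View pics/s9.png

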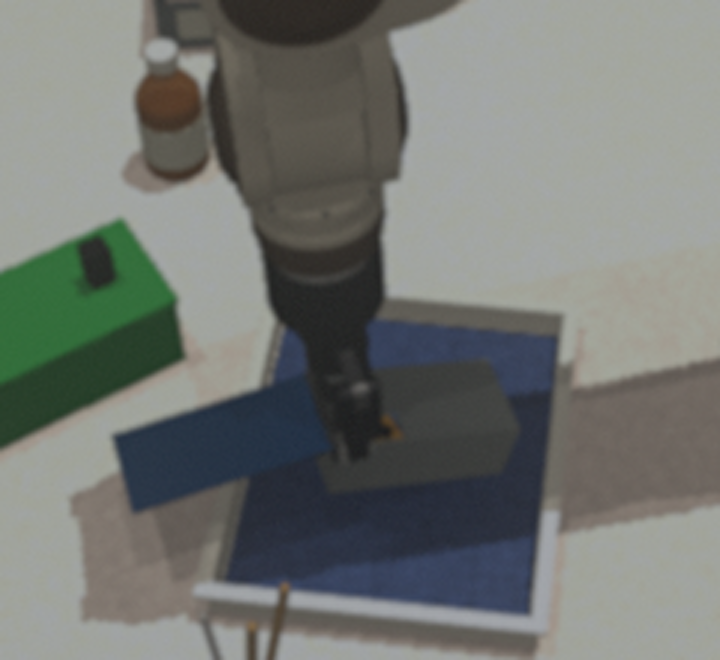

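At this light grip the box tilts about 17°, with its nose corner at crop (500,470), and it slips a little in the pads. I'll lower it, regrip squarely, and use a slightly firmer closure.

servo_tool:
  moves:
    - [0,0,-0.8,0]
    - [0,0,-1.6,0]
    - [0,0,-2.4,0]
    - [0,0,-3.2,0]
    - [0,0,-4,0]
    - [0,0,-4.8,0]
    - [0,0,-5.2,0]
    - [0,0,-5.2,0]

```text
time: 21.9
ee_pos: [0.6022, 0.2444, 0.0242]
tcp_rot: [-176.4, -0.4, 27.4]
wrist_force: [-4.4, 2.3, 30.9]
opening: 0.0661
grasp_force: 31.0
```

servo_tool:
  moves:
    - [0,0,0,0]
    - [0,0,0,0]
    - [0,0,-0.2,0]
    - [0,0,-0.2,0]
  claw: 0.1

```text
time: 22.23
ee_pos: [0.599, 0.2422, 0.0151]
tcp_rot: [-176.4, 0.2, 27.4]
wrist_force: [0.6, -0.0, 0.4]
opening: 0.0769
grasp_force: 0.0
```

servo_tool:
  moves:
    - [0,0,0,0]
    - [0,0,0,0]
    - [0,0,0,0]
    - [0,0,0,0]
  claw: 0.231

```text
time: 22.57
ee_pos: [0.599, 0.2425, 0.0158]
tcp_rot: [-176.4, 0.2, 27.4]
wrist_force: [-3.2, 2.3, -2.1]
opening: 0.067
grasp_force: 23.1
```

```bash
python3 nuts.py s10; python3 est.py s10 0 10
```

```text
26 [293.2 328.3] [0.563 0.219 0.016] [289 323   9  10]
0 {'lidL': [205, 347], 'lidR': [213, 373], 'lipL': [324, 298], 'lipR': [335, 322], 'botL': [323, 311], 'botR': [334, 335]}
10 {'lidL': [201, 341], 'lidR': [209, 367], 'lipL': [323, 304], 'lipR': [334, 328], 'botL': [319, 318], 'botR': [330, 342]}
blue leftmost [224 348] topmost [258 317]
grey [ 260  300   82   80 3111]
```

servo_tool:
  moves:
    - [0,0,0.2,0]
    - [0.1,0.05,0.6,0]
    - [0.2,0.1,1,0]
    - [0.2,0.1,1,0]
  claw: 0.229

```text
time: 22.95
ee_pos: [0.6023, 0.2436, 0.0273]
tcp_rot: [-176.4, 0.0, 27.4]
wrist_force: [-0.0, -0.1, -6.5]
opening: 0.0662
grasp_force: 21.4
```

servo_tool:
  moves:
    - [0.1,0.05,0.4,0]
    - [0.2,0.1,0.8,0]
    - [0.2,0.1,1.2,0]
    - [0.3,0.15,1.6,0]
    - [0.3,0.15,2,0]
    - [0.3,0.15,2.4,0]
    - [0.3,0.15,2.8,0]
    - [0.3,0.15,3.2,0]
    - [0.3,0.15,3.2,0]
    - [0.3,0.15,3.2,0]

```text
time: 23.78
ee_pos: [0.6051, 0.2453, 0.0591]
tcp_rot: [-176.4, 0.0, 27.4]
wrist_force: [1.5, 0.5, -3.6]
opening: 0.0661
grasp_force: 5.7
```

```bash
python3 nuts.py s11; python3 est.py s11 0 10 20 30 40
cat > front.py <<'E'
# front-right vertical edge of the box: print grey/blue profile columns near it
from h import *
import sys
a=cv2.imread(f"pics/raw_{sys.argv[1]}.png");h=cv2.cvtColor(a,cv2.COLOR_BGR2HSV)
g=((h[...,1]<85)&(h[...,2]<120)).astype(np.uint8);g[:290]=0;g[372:]=0;g[:,255:256]=0;g[:,:256]=0;g[:,340:]=0
# convex hull of grey component, polygon approx
n,l,st,c=cv2.connectedComponentsWithStats(g);j=1+st[1:,4].argmax()
k,_=cv2.findContours((l==j).astype(np.uint8),0,1);k=max(k,key=cv2.contourArea);print(cv2.approxPolyDP(cv2.convexHull(k),2.5,True)[:,0].tolist())
E
python3 front.py s9; python3 front.py s11;python3 front.py s10
```

```text
0 {'lidL': [199, 336], 'lidR': [207, 363], 'lipL': [321, 287], 'lipR': [332, 311], 'botL': [321, 300], 'botR': [332, 324]}
10 {'lidL': [195, 330], 'lidR': [202, 356], 'lipL': [320, 293], 'lipR': [332, 317], 'botL': [317, 307], 'botR': [327, 331]}
20 {'lidL': [193, 322], 'lidR': [201, 349], 'lipL': [318, 299], 'lipR': [329, 324], 'botL': [311, 314], 'botR': [322, 338]}
30 {'lidL': [193, 314], 'lidR': [201, 341], 'lipL': [315, 306], 'lipR': [326, 330], 'botL': [304, 320], 'botR': [315, 344]}
40 {'lidL': [196, 306], 'lidR': [204, 333], 'lipL': [310, 312], 'lipR': [321, 336], 'botL': [297, 326], 'botR': [307, 350]}
blue leftmost [196 324] topmost [257 306]
grey [ 260  300   82   80 2886]
[[257, 290], [282, 290], [321, 298], [339, 310], [338, 370], [256, 362]]
[[256, 290], [282, 290], [319, 299], [339, 310], [338, 370], [257, 360]]
[[256, 290], [289, 290], [323, 296], [339, 310], [338, 370], [256, 360]]
```

The lid edge at (196,324) puts the tilt at about 20° with hardly any slip, so this works. I'll continue the arc to about 40°, then grip firmly and shift inward so that the lip is well inside the tray.

servo_tool:
  moves:
    - [-0.3,-0.15,0.45,0]
    - [-0.6,-0.3,0.9,0]
    - [-1,-0.5,1.3,0]
    - [-1.3,-0.7,1.7,0]
    - [-1.7,-0.9,2.05,0]
    - [-2.1,-1.1,2.4,0]
    - [-2.5,-1.3,2.75,0]
    - [-2.9,-1.5,3.1,0]
    - [-2.9,-1.5,3.1,0]

```text
time: 24.58
ee_pos: [0.5749, 0.2297, 0.0903]
tcp_rot: [-176.4, 0.1, 27.4]
wrist_force: [-0.6, -0.3, -6.1]
opening: 0.0656
grasp_force: 6.1
```

```bash
python3 nuts.py s12; python3 est.py s12 20 30 40 50
```

```text
20 {'lidL': [208, 308], 'lidR': [216, 335], 'lipL': [333, 286], 'lipR': [345, 310], 'botL': [326, 301], 'botR': [337, 325]}
30 {'lidL': [208, 300], 'lidR': [217, 327], 'lipL': [330, 293], 'lipR': [341, 317], 'botL': [319, 308], 'botR': [330, 331]}
40 {'lidL': [211, 291], 'lidR': [220, 318], 'lipL': [324, 299], 'lipR': [336, 323], 'botL': [311, 313], 'botR': [322, 337]}
50 {'lidL': [216, 282], 'lidR': [225, 309], 'lipL': [318, 306], 'lipR': [329, 330], 'botL': [302, 319], 'botR': [313, 343]}
blue leftmost [220 314] topmost [249 298]
grey [ 271  300   71   40 2094]
grey [329 322  13  58 149]
```

```bash
cat > lid.py <<'E'
from h import *
import sys
a=cv2.imread(f"pics/raw_{sys.argv[1]}.png");b,g,r=[a[...,i].astype(int) for i in range(3)]
m=((b-r>22)&(b<130)).astype(np.uint8);m[:215]=0;m[400:]=0;m[:,:185]=0;m[:,385:]=0
n,l,st,c=cv2.connectedComponentsWithStats(m)
for j in range(1,n):
    if st[j,4]>80:
        k,_=cv2.findContours((l==j).astype(np.uint8),0,1);k=max(k,key=cv2.contourArea);print(st[j,4],cv2.approxPolyDP(k,2.5,True)[:,0].tolist())
E
python3 lid.py s12
```

```text
1657 [[283, 310], [276, 305], [272, 297], [275, 291], [269, 285], [257, 284], [255, 292], [249, 292], [251, 295], [247, 292], [212, 293], [221, 316], [248, 314], [247, 328], [255, 325], [250, 320], [259, 317], [261, 321], [262, 315], [267, 318], [267, 328], [271, 322], [269, 314]]
505 [[297, 288], [298, 293], [325, 299], [332, 309], [343, 307], [344, 293]]
1794 [[337, 358], [302, 362], [296, 349], [264, 360], [274, 364], [270, 369], [262, 368], [266, 365], [259, 362], [258, 370], [243, 370], [243, 373], [334, 384]]
```

The lid corners are at (212,293) and (221,316), so the tilt is about 39°. Now the firm grip and the shift inward.

servo_tool:
  moves:
    - [0,0,0,0]
    - [0,0,0,0]
    - [0,0,0,0]
    - [0,0,0,0]
    - [0,0,0.8,0]
    - [0,0,1.6,0]
    - [0.8,0.4,1.6,0]
    - [1.8,0.9,1.6,0]
    - [2.8,1.4,1.6,0]
    - [3.8,1.9,1.6,0]
    - [4.8,2.4,1.6,0]
    - [5.3,2.7,1.6,0]
    - [5.3,2.7,1.6,0]
    - [5.3,2.7,0.8,0]
    - [5.3,2.7,0,0]
    - [5.3,2.7,0,0]
  claw: 1
  force: 50

```text
time: 25.97
ee_pos: [0.6291, 0.2573, 0.0897]
tcp_rot: [-176.4, -0.0, 27.4]
wrist_force: [2.3, 0.5, 3.5]
opening: 0.0652
grasp_force: 58.7
```

servo_tool:
  moves:
    - [0,0,0,0]
    - [0,0,0,0]
    - [0,0,0,0]
  claw: 0.229
  force: 20

```text
time: 26.22
ee_pos: [0.6288, 0.2572, 0.0901]
tcp_rot: [-176.4, 0.0, 27.4]
wrist_force: [3.6, 2.8, 0.3]
opening: 0.0657
grasp_force: 8.3
```

```bash
python3 nuts.py s13; python3 lid.py s13;python3 est.py s13 30 40 50 60
```

```text
1655 [[265, 287], [268, 301], [298, 307], [305, 317], [343, 308], [344, 293]]
1460 [[253, 320], [244, 309], [245, 298], [185, 301], [188, 325]]
1254 [[337, 360], [276, 370], [272, 361], [267, 359], [263, 365], [258, 362], [261, 368], [256, 372], [258, 376], [334, 384]]
30 {'lidL': [177, 309], 'lidR': [184, 336], 'lipL': [303, 301], 'lipR': [314, 325], 'botL': [293, 315], 'botR': [303, 340]}
40 {'lidL': [180, 300], 'lidR': [187, 327], 'lipL': [298, 307], 'lipR': [309, 332], 'botL': [285, 321], 'botR': [295, 346]}
50 {'lidL': [184, 290], 'lidR': [192, 318], 'lipL': [292, 313], 'lipR': [302, 338], 'botL': [276, 326], 'botR': [286, 351]}
60 {'lidL': [192, 281], 'lidR': [200, 309], 'lipL': [285, 319], 'lipR': [295, 344], 'botL': [267, 331], 'botR': [276, 356]}
blue leftmost [182 303] topmost [238 299]
grey [ 260  300   51   48 1882]
grey [320 312  22  68 245]
```

servo_tool:
  moves:
    - [-0.4,-0.2,0.3,0]
    - [-0.9,-0.45,0.6,0]
    - [-1.35,-0.7,0.8,0]
    - [-1.8,-0.9,1.05,0]
    - [-2.3,-1.2,1.25,0]
    - [-2.8,-1.45,1.45,0]
    - [-3.3,-1.7,1.65,0]
    - [-3.7,-1.9,1.75,0]
    - [-4.1,-2.1,1.85,0]
    - [-4.4,-2.3,1.9,0]
    - [-4.4,-2.3,1.9,0]
    - [-4.4,-2.3,1.9,0]

```text
time: 27.27
ee_pos: [0.5847, 0.2342, 0.1091]
tcp_rot: [-176.4, 0.1, 27.4]
wrist_force: [2.8, 0.9, 2.9]
opening: 0.0658
grasp_force: 10.8
```

```bash
python3 nuts.py s14; python3 lid.py s14;python3 est.py s14 40 50 60 70
```

```text
661 [[218, 275], [224, 293], [253, 300], [249, 318], [259, 318], [263, 325], [256, 302], [276, 304], [256, 289], [250, 291], [246, 287], [244, 292], [244, 287], [239, 288], [231, 281], [228, 287], [227, 279]]
1009 [[292, 288], [295, 300], [311, 315], [343, 308], [344, 293]]
1701 [[243, 373], [334, 384], [337, 358], [301, 363], [297, 353], [290, 352], [281, 356], [283, 360], [277, 356], [264, 361], [266, 364], [263, 366], [257, 364], [262, 367], [257, 371]]
40 {'lidL': [204, 286], 'lidR': [213, 313], 'lipL': [320, 295], 'lipR': [331, 319], 'botL': [306, 309], 'botR': [317, 334]}
50 {'lidL': [209, 277], 'lidR': [218, 304], 'lipL': [314, 302], 'lipR': [325, 326], 'botL': [298, 315], 'botR': [308, 339]}
60 {'lidL': [217, 267], 'lidR': [226, 294], 'lipL': [306, 307], 'lipR': [317, 332], 'botL': [288, 319], 'botR': [298, 344]}
70 {'lidL': [226, 259], 'lidR': [236, 285], 'lipL': [298, 313], 'lipR': [308, 337], 'botL': [278, 323], 'botR': [288, 348]}
blue leftmost [231 417] topmost [262 296]
grey [ 260  300   59   48 1768]
grey [320 311  22  16 103]
grey [328 322  14  58 137]
```

servo_tool:
  moves:
    - [-0.4,-0.2,0.1,0]
    - [-0.8,-0.4,0.1,0]
    - [-1.2,-0.6,0.15,0]
    - [-1.6,-0.8,0.15,0]
    - [-1.8,-0.9,0.15,0]
    - [-1.8,-0.9,0.15,0]
    - [-1.8,-0.9,0.15,0]

```text
time: 27.9
ee_pos: [0.5666, 0.2251, 0.111]
tcp_rot: [-176.4, 0.0, 27.4]
wrist_force: [1.7, 2.0, 7.1]
opening: 0.0655
grasp_force: 12.1
```

```bash
python3 nuts.py s15; python3 lid.py s15|head -1;python3 est.py s15 50 60 70; python3 - <<'E'
from h import *
a=snap("top","t15");h=cv2.cvtColor(a,cv2.COLOR_RGB2HSV);m=cv2.inRange(h,(8,100,60),(26,255,255));m[:195]=0;m[290:]=0;m[:,:195]=0;m[:,295:]=0
n,l,st,c=cv2.connectedComponentsWithStats(m)
for i in range(1,n):
    if st[i,4]>5: print("top",st[i,4],c[i].round(1),onz("top",*c[i],.016).round(3))
E
```

```text
533 [[256, 287], [247, 328], [256, 324], [253, 318], [262, 315], [276, 324], [263, 296], [264, 290]]
50 {'lidL': [220, 273], 'lidR': [229, 300], 'lipL': [322, 298], 'lipR': [334, 322], 'botL': [306, 312], 'botR': [317, 336]}
60 {'lidL': [228, 264], 'lidR': [237, 291], 'lipL': [315, 304], 'lipR': [326, 328], 'botL': [297, 316], 'botR': [307, 341]}
70 {'lidL': [237, 255], 'lidR': [247, 282], 'lipL': [307, 309], 'lipR': [318, 334], 'botL': [287, 320], 'botR': [297, 344]}
blue leftmost [231 417] topmost [231 417]
grey [ 266  300   54   48 1537]
grey [327 310  15  15  81]
grey [328 323  14  57 135]
```

```bash
cat > nb.py <<'E'
from h import *
import sys
for n,R in (("side",(215,285,400,375)),("top",(195,200,295,290))):
    f=f"{n}_{sys.argv[1]}";a=snap(n,f).astype(int);x0,y0,x1,y1=R
    m=np.zeros(a.shape[:2],np.uint8);d=a[...,0]-a[...,2];m[y0:y1,x0:x1]=(d>18)[y0:y1,x0:x1]
    k,l,st,c=cv2.connectedComponentsWithStats(m)
    for i in range(1,k):
        if st[i,4]>5: print(n,st[i,4],c[i].round(1),"z.016:",onz(n,*c[i],.016).round(3),d[l==i].max())
    if n=="side":
        b=((a[...,2]-a[...,0]>10)).astype(np.uint8);b[:200]=0;b[300:]=0;b[:,:180]=0;b[:,300:]=0
        k,l,st,c=cv2.connectedComponentsWithStats(b)
        for j in range(1,k):
            if st[j,4]>60:
                q,_=cv2.findContours((l==j).astype(np.uint8),0,1);q=max(q,key=cv2.contourArea);print("blue",st[j,4],cv2.approxPolyDP(cv2.convexHull(q),3,True)[:,0].tolist())
E
python3 nb.py 16
```

```text
side 24 [352.3 300. ] z.016: [0.445 0.13  0.016] 21
side 28 [223.7 296.8] z.016: [0.728 0.156 0.016] 22
side 11 [217.5 303.3] z.016: [0.738 0.175 0.016] 22
side 84 [307.9 316.8] z.016: [0.536 0.186 0.016] 46
side 6 [346.2 366.8] z.016: [0.443 0.298 0.016] 20
blue 1054 [[233, 258], [279, 278], [288, 299], [253, 299], [239, 279]]
top 3484 [224.8 253.5] z.016: [0.535 0.277 0.016] 25
```

The tilt is about 66° by the lid corners (233,258) and (239,279), with brass at side (308,317) near the lip. I'll grip firmly, lift a little and shake along the pouring direction.

servo_tool:
  moves:
    - [0,0,0,0]
    - [0,0,0,0]
    - [0,0,0,0]
    - [0,0,0.7,0]
    - [0,0,1.4,0]
    - [0,0,1.8,0]
    - [0,0,1.8,0]
    - [1.5,0.8,1.8,0]
    - [3,1.6,1.8,0]
    - [1.5,0.8,1.8,0]
    - [0,0,1.8,0]
    - [1.8,0.9,1.8,0]
    - [3,1.6,1.8,0]
    - [3,1.6,1.8,0]
  claw: 1
  force: 60

```text
time: 29.27
ee_pos: [0.5975, 0.2416, 0.1268]
tcp_rot: [-176.4, 0.1, 27.4]
wrist_force: [0.2, 0.3, -6.0]
opening: 0.0648
grasp_force: 70.0
```

```bash
python3 nb.py 17; python3 est.py side_17 50 60 70|head -3
```

```text
side 29 [352.3 300. ] z.016: [0.445 0.13  0.016] 21
side 54 [222.4 299.1] z.016: [0.729 0.163 0.016] 23
side 7 [236.1 297.1] z.016: [0.701 0.154 0.016] 20
side 104 [332.3 312.8] z.016: [0.485 0.169 0.016] 46
side 240 [314.4 324.1] z.016: [0.52  0.203 0.016] 50
side 8 [217.5 352.8] z.016: [0.709 0.298 0.016] 19
side 6 [220.2 356.8] z.016: [0.701 0.307 0.016] 19
side 6 [216.2 361.5] z.016: [0.707 0.319 0.016] 19
blue 985 [[213, 258], [259, 277], [269, 299], [221, 282]]
blue 177 [[299, 288], [299, 299], [287, 299], [285, 287]]
top 3545 [221.5 249. ] z.016: [0.548 0.286 0.016] 25
top 12 [260.3 259.2] z.016: [0.516 0.176 0.016] 32
top 29 [267.3 271. ] z.016: [0.482 0.156 0.016] 66
50 {'lidL': [201, 273], 'lidR': [210, 300], 'lipL': [308, 298], 'lipR': [319, 323], 'botL': [292, 312], 'botR': [302, 336]}
60 {'lidL': [209, 263], 'lidR': [218, 291], 'lipL': [300, 304], 'lipR': [311, 329], 'botL': [282, 316], 'botR': [292, 341]}
70 {'lidL': [218, 254], 'lidR': [228, 281], 'lipL': [292, 310], 'lipR': [302, 334], 'botL': [272, 320], 'botR': [282, 345]}
```

The nuts are out: one at about (0.485,0.169) and two around (0.52,0.203). The wrist load has dropped by about 1.3 N. I'll lift, check, and carry the box to free table on the right.

servo_tool:
  moves:
    - [0,0,1,0]
    - [0,0,2.5,0]
    - [0,0,4.5,0]
    - [0,0,6,0]
    - [-0.5,-1,6,0]
    - [-1.3,-3,6,0]
    - [-2.3,-5.5,6,0]
    - [-3.5,-8,6,0]
    - [-4.7,-10.5,6,0]
    - [-5.9,-13,6,0]
    - [-7,-15.5,6,0]
    - [-8,-18,6,0]
    - [-9.1,-20.5,6,0]
    - [-10.2,-23,6,0]
    - [-11.3,-25.5,6,0]
    - [-12.4,-28,6,0]
    - [-13.5,-30.5,6,0]
    - [-14.7,-33,6,0]
    - [-15.7,-35.5,6,0]
    - [-16.2,-36.5,6,0]

```text
time: 31.03
ee_pos: [0.4331, -0.1262, 0.1891]
tcp_rot: [-176.5, 0.1, 27.3]
wrist_force: [0.1, 0.6, -6.4]
opening: 0.0648
grasp_force: 70.0
```

servo_tool:
  moves:
    - [0,0,0,0]
    - [0,0,0,0]
    - [0,0,0,0]

```text
time: 31.28
ee_pos: [0.4347, -0.1235, 0.1884]
tcp_rot: [-176.4, 0.1, 27.4]
wrist_force: [-1.0, 0.2, -6.3]
opening: 0.0647
grasp_force: 70.0
```

```bash
python3 nb.py 18; python3 - <<'E'
from h import *
from est import pred
o=get_obs();G=o["ee_pos"]+[0,0,.027];print(o["wrist_force"])
for d in (50,60,70):print(d,pred(G,np.radians(27.4),np.radians(d),58,38))
a=cv2.imread("pics/raw_side_18.png").astype(int)
b=((a[...,0]-a[...,2]>10)).astype(np.uint8);b[:60]=0;b[270:]=0;b[:,:220]=0;b[:,400:]=0
k,l,st,c=cv2.connectedComponentsWithStats(b)
for j in range(1,k):
    if st[j,4]>100:
        q,_=cv2.findContours((l==j).astype(np.uint8),0,1);q=max(q,key=cv2.contourArea);print(st[j,4],cv2.approxPolyDP(cv2.convexHull(q),3,True)[:,0].tolist())
E
```

```text
side 12 [223.5 296.3] z.016: [0.729 0.155 0.016] 20
side 123 [335.7 312.3] z.016: [0.478 0.167 0.016] 82
side 259 [314.2 323.4] z.016: [0.52  0.202 0.016] 85
blue 663 [[252, 299], [256, 284], [299, 288], [299, 299]]
top 144 [252.9 257.5] z.016: [0.521 0.197 0.016] 86
top 73 [264.9 272. ] z.016: [0.479 0.163 0.016] 85
[ 0.82872052 -0.23475059 -5.45598368]
50 {'lidL': [316, 129], 'lidR': [327, 148], 'lipL': [395, 169], 'lipR': [407, 186], 'botL': [380, 182], 'botR': [392, 199]}
60 {'lidL': [323, 120], 'lidR': [335, 138], 'lipL': [388, 175], 'lipR': [400, 192], 'botL': [372, 186], 'botR': [383, 204]}
70 {'lidL': [332, 112], 'lidR': [344, 130], 'lipL': [381, 180], 'lipR': [392, 197], 'botL': [363, 189], 'botR': [375, 207]}
162 [[332, 102], [330, 108], [315, 106], [317, 99]]
354 [[371, 157], [337, 137], [328, 118], [356, 134]]
161 [[384, 124], [399, 124], [399, 134], [383, 131]]
1204 [[245, 128], [246, 175], [220, 176], [220, 129]]
1535 [[282, 131], [328, 132], [342, 147], [342, 158], [306, 181], [290, 158]]
103 [[399, 140], [399, 149], [389, 150], [389, 143]]
```

All three nuts lie in the tray: the top-view blobs of 73 px and 144 px are at (0.479,0.163) and (0.521,0.197). The box is at about 62°. I'll lower it until the nose touches the table, then run the arc in reverse with a light grip.

servo_tool:
  moves:
    - [0,0,-1.5,0]
    - [0,0,-3,0]
    - [0,0,-4.5,0]
    - [0,0,-6,0]
    - [0,0,-7,0]
    - [0,0,-7.5,0]
    - [0,0,-8,0]
    - [0,0,-8,0]
    - [0,0,-8,0]

```text
time: 32.13
ee_pos: [0.4349, -0.124, 0.1085]
tcp_rot: [-176.4, 0.1, 27.4]
wrist_force: [-0.4, 0.1, -6.0]
opening: 0.0647
grasp_force: 70.1
```

servo_tool:
  moves:
    - [0,0,0,0]
    - [0,0,0,0]
    - [0,0,0,0]
  claw: 0.23
  force: 20

```text
time: 32.38
ee_pos: [0.4347, -0.1241, 0.1082]
tcp_rot: [-176.4, 0.1, 27.4]
wrist_force: [-0.0, 0.0, -5.7]
opening: 0.0662
grasp_force: 13.6
```

servo_tool:
  moves:
    - [0.5,0.25,-0.1,0]
    - [1,0.5,-0.25,0]
    - [1.55,0.8,-0.45,0]
    - [2.2,1.15,-0.75,0]
    - [2.8,1.45,-1.05,0]
    - [3.4,1.75,-1.4,0]
    - [4,2.1,-1.8,0]
    - [4.5,2.35,-2.15,0]
    - [5.1,2.65,-2.6,0]
    - [5.1,2.65,-2.6,0]

```text
time: 33.22
ee_pos: [0.4884, -0.0961, 0.0828]
tcp_rot: [-176.4, -0.1, 27.5]
wrist_force: [3.8, 3.5, 4.1]
opening: 0.0655
grasp_force: 12.3
```

```bash
cat > chk.py <<'E'
from h import *
from est import pred
import sys
o=get_obs();G=o["ee_pos"]+[0,0,.027];print(o["wrist_force"].round(1))
for d in map(int,sys.argv[2:]):print(d,pred(G,np.radians(27.4),np.radians(d),58,38))
a=snap("side",sys.argv[1]).astype(int)
b=((a[...,2]-a[...,0]>10)).astype(np.uint8);b[:90]=0;b[270:]=0;b[:,:250]=0;b[:,400:]=0
k,l,st,c=cv2.connectedComponentsWithStats(b)
for j in range(1,k):
    if st[j,4]>100:
        q,_=cv2.findContours((l==j).astype(np.uint8),0,1);q=max(q,key=cv2.contourArea);print(st[j,4],cv2.approxPolyDP(cv2.convexHull(q),3,True)[:,0].tolist())
E
python3 chk.py s19 25 35 45 55 65
```

```text
[3.8 3.5 4.1]
25 {'lidL': [280, 194], 'lidR': [290, 213], 'lipL': [381, 190], 'lipR': [393, 208], 'botL': [372, 204], 'botR': [383, 222]}
35 {'lidL': [283, 185], 'lidR': [292, 205], 'lipL': [377, 196], 'lipR': [388, 214], 'botL': [366, 210], 'botR': [377, 228]}
45 {'lidL': [287, 177], 'lidR': [297, 196], 'lipL': [372, 203], 'lipR': [383, 220], 'botL': [359, 215], 'botR': [369, 233]}
55 {'lidL': [293, 168], 'lidR': [303, 187], 'lipL': [366, 208], 'lipR': [377, 226], 'botL': [351, 220], 'botR': [361, 238]}
65 {'lidL': [301, 160], 'lidR': [311, 179], 'lipL': [359, 213], 'lipR': [370, 231], 'botL': [343, 223], 'botR': [353, 241]}
543 [[399, 124], [399, 149], [384, 150], [373, 143], [371, 131], [376, 125]]
1213 [[282, 131], [325, 132], [328, 169], [304, 180], [290, 158]]
887 [[280, 185], [332, 186], [341, 202], [290, 202]]
```

The lid corners at (280,185) and (290,202) put the tilt at about 36°, so it is turning back. I'll continue down.

servo_tool:
  moves:
    - [0.5,0.25,-0.4,0]
    - [1,0.5,-0.9,0]
    - [1.5,0.75,-1.5,0]
    - [1.9,1,-2,0]
    - [2.3,1.2,-2.6,0]
    - [2.7,1.4,-3.3,0]
    - [3.1,1.6,-4,0]
    - [3.4,1.75,-4.7,0]
    - [3.6,1.85,-5.3,0]
    - [3.8,1.95,-5.8,0]
    - [3.9,2,-6.2,0]
    - [3.9,2,-6.4,0]
    - [3.9,2,-6.4,0]

```text
time: 34.35
ee_pos: [0.5232, -0.0762, 0.021]
tcp_rot: [-176.2, 0.1, 27.4]
wrist_force: [-19.8, 11.2, 33.5]
opening: 0.066
grasp_force: 39.5
```

```bash
python3 chk.py s20 -5 0 5 15
```

```text
[-19.8  11.2  33.5]
-5 {'lidL': [269, 239], 'lidR': [277, 258], 'lipL': [369, 193], 'lipR': [380, 211], 'botL': [369, 206], 'botR': [380, 224]}
0 {'lidL': [267, 236], 'lidR': [276, 255], 'lipL': [369, 196], 'lipR': [380, 214], 'botL': [368, 210], 'botR': [379, 228]}
5 {'lidL': [266, 232], 'lidR': [274, 252], 'lipL': [369, 199], 'lipR': [380, 217], 'botL': [366, 213], 'botR': [377, 231]}
15 {'lidL': [265, 225], 'lidR': [273, 245], 'lipL': [368, 205], 'lipR': [378, 223], 'botL': [362, 219], 'botR': [372, 237]}
545 [[399, 124], [399, 149], [384, 150], [373, 143], [371, 131], [376, 125]]
333 [[304, 149], [308, 151], [310, 166], [308, 181], [301, 177], [290, 158]]
1110 [[312, 215], [320, 232], [267, 251], [262, 233]]
```

The box is nearly flat and pressed onto the table. I'll release it and back off.

servo_tool:
  moves:
    - [0,0,0.3,0]
    - [0,0,0.3,0]
    - [0,0,0.3,0]
    - [0,0,0.3,0]
    - [0,0,0.3,0]
    - [0,0,0.3,0]
    - [0,0,0.3,0]
    - [0,0,2,0]
    - [0,0,4,0]
    - [0,0,7,0]
    - [0,0,10,0]
    - [0,0,14,0]
    - [0,0,18,0]
    - [-4,-4,20,0]
    - [-8,-8,20,0]
    - [-12,-12,20,0]
    - [-12,-15,20,0]
    - [-12,-15,20,0]
    - [-12,-15,20,0]
  claw: 0

```text
time: 35.98
ee_pos: [0.4024, -0.2311, 0.2182]
tcp_rot: [-176.5, 0.2, 27.2]
wrist_force: [-0.0, -0.5, 0.3]
opening: 0.0854
grasp_force: 0.0
```

```bash
python3 nb.py 21; python3 - <<'E'
from h import *
from est import pred
a=cv2.imread("pics/raw_side_21.png")[...,::-1].astype(int)
b=((a[...,2]-a[...,0]>10)).astype(np.uint8);b[:90]=0;b[270:]=0;b[:,:250]=0;b[:,420:]=0
def polys(b,t):
    k,l,st,c=cv2.connectedComponentsWithStats(b)
    for j in range(1,k):
        if st[j,4]>t:
            q,_=cv2.findContours((l==j).astype(np.uint8),0,1);q=max(q,key=cv2.contourArea);print(st[j,4],cv2.approxPolyDP(cv2.convexHull(q),3,True)[:,0].tolist())
polys(b,100)
g=((a.max(2)<100)&(a.max(2)-a.min(2)<18)).astype(np.uint8);g[:175]=0;g[265:]=0;g[:,290:][:,110:]=0;g[:,:290]=0
print("grey");polys(g,60)
# flat box, front at centre guess: grip (58,38) was at TCP x,y
for d in (0,10):print(d,pred(np.array([.5232,-.0762,.038]),np.radians(27.4),np.radians(d),58,38,np.radians(192)))
# bystander check: top image vs start
t0=cv2.imread("pics/raw_t0.png");t1=cv2.imread("pics/raw_top_21.png")
for n,(u,v) in dict(pot=(145,222),bottle=(336,160),spat=(225,343),copper=(147,293),tape=(486,297),brush=(420,340),glove=(498,228)).items():
    T=t0[v-16:v+16,u-22:u+22];W=t1[v-32:v+32,u-38:u+38];_,m,_,p=cv2.minMaxLoc(cv2.matchTemplate(W,T,cv2.TM_CCOEFF_NORMED));print(n,round(m,2),p[0]-16,p[1]-16)
print(get_obs()["time"])
E
```

```text
side 12 [223.1 296.2] z.016: [0.73  0.155 0.016] 20
side 122 [335.6 312.3] z.016: [0.478 0.167 0.016] 83
side 259 [314.3 323.4] z.016: [0.52  0.202 0.016] 84
blue 833 [[299, 218], [299, 240], [267, 252], [260, 233]]
blue 662 [[299, 288], [299, 299], [252, 299], [257, 283]]
top 146 [252.9 257.6] z.016: [0.521 0.197 0.016] 87
top 73 [264.9 272. ] z.016: [0.479 0.163 0.016] 85
162 [[332, 102], [330, 108], [315, 106], [317, 99]]
600 [[404, 127], [408, 136], [399, 149], [384, 150], [372, 141], [372, 129], [380, 123]]
1723 [[282, 131], [362, 135], [340, 162], [306, 181], [290, 158]]
1213 [[312, 214], [319, 233], [267, 252], [261, 232]]
grey
2129 [[373, 217], [371, 233], [290, 251], [290, 244], [312, 212], [364, 202]]
0 {'lidL': [265, 234], 'lidR': [273, 253], 'lipL': [369, 199], 'lipR': [380, 217], 'botL': [368, 213], 'botR': [378, 230]}
10 {'lidL': [264, 227], 'lidR': [273, 246], 'lipL': [368, 205], 'lipR': [379, 223], 'botL': [364, 219], 'botR': [374, 237]}
pot 1.0 0 0
bottle 1.0 0 0
spat 0.87 0 0
copper 0.84 0 0
tape 0.31 -11 -9
brush 0.32 -1 0
glove 0.97 0 0
36.0833
```

```bash
python3 - <<'E'
from h import *
L=onz("side",364,202,.048);R=onz("side",373.5,217,.048);B=onz("side",371.5,233.5,0);H=onz("side",319,233.5,.05);print(L.round(3),R.round(3),B.round(3),H.round(3),"width",np.linalg.norm(L-R).round(3),"len",np.linalg.norm((R-H)[:2]).round(3))
t0=cv2.imread("pics/raw_s0.png");t1=cv2.imread("pics/raw_side_21.png")
for n,(u,v) in dict(tape=(389,136),brush=(428,190),bottle=(216,215),spat=(427,375)).items():
    T=t0[v-16:v+16,u-20:u+20];W=t1[v-32:v+32,u-36:u+36];_,m,_,p=cv2.minMaxLoc(cv2.matchTemplate(W,T,cv2.TM_CCOEFF_NORMED));print(n,round(m,2),p[0]-16,p[1]-16)
E
```

```text
[ 0.44  -0.15   0.048] [ 0.414 -0.101  0.048] [ 0.415 -0.091  0.   ] [ 0.538 -0.028  0.05 ] width 0.056 len 0.144
tape 0.82 0 0
brush 0.91 0 1
bottle 1.0 0 0
spat 0.91 0 0
```

The box stands flat, clear of the tray: the front edge column agrees from top to bottom within pixel error, and the lid rests on its knob. The nuts are in the tray, the bystanders have not moved, and the gripper is clear, so I'm handing in.

```bash
python3 -c "
from h import *
print(job_done())"
```

```text
the job is handed in; nothing more can be done
None
```

I handed the job in at about 36 s: all three nuts are in the tray, the empty box stands upright on the table clear of it with the lid fully back, and the bystanders are where they were; the hand-in returned no verdict.

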